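# Index a sprung drill jig for the middle hole

## Robot

A 7-joint arm with a two-finger parallel gripper is mounted at the origin on a cart in front of the work surface, level with it; the furniture and walls round the work are solid. World frame = base frame: x ahead of the robot, y to its left, z up, the work surface at z = 0. Lengths are in m, angles in rad, forces in N, time in s.
With the tool pointing down it reaches from about 0.4 to 0.85 m from the base axis. Payload 10.4 kg.
Tool frame: the origin (TCP) lies between the finger pads; the fingertips stand tcp_to_tips ahead of it and the grasp point (between the pads) lies 8 mm behind it (tcp_to_tips is the distance from the TCP to the fingertips, in m); z points along the fingers, y is the line along which they close (so a half turn about z gives the same grasp; the last joint's range is limited). The gripper opens to 85 mm and grips with 20 to 120 N. Pads are 22 mm wide; open, the fingers measure 114 mm over their backs; the gripper's body (76 mm by 85 mm) begins 54 mm behind the grasp point. The pads swing forward as they close: fully open they stand 13 mm farther back than shut.
Start: joints at [1.093, 0.332, -0.065, 1.46, 0.022, 1.35, -0.088], TCP at [0.275, -0.561, 0.242] pointing down, gripper open.
Joint ranges: [-2.6, 2.6], [-0.5, 2.12], [-1.47, 1.34], [0.16, 2.42], [-1.27, 4.41], [0.06, 2.06], [-2.6, 2.6]. Speed limits (rad/s): [2.22, 2.22, 2.79, 2.79, 3.14, 3.14, 3.14].

## Interface

Orientations are given as a unit quaternion [x, y, z, w].
In Python, from workcell import * gives the robot as it stands.
- The arm moves only by the tool apply_moves, never from a script. Its argument "rows" is a list of rows, each an object of numbers: "x", "y", "z": the shift along the tool's x, y, z in mm; "ax", "ay", "az": the turn, a rotation vector about the tool's x, y, z in degrees; "gripper": the closure, from 0 (fully open) to 1 (shut). A call has 1 to 5 rows; each row shifts and turns the commanded pose from where the row before left it, along the tool's axes as they then stand; what a row does not reach is not made up. A row lasts 1/12 s, in which the tool goes at most 41.7 mm and 7.16 degrees, less where a joint would pass 70% of its speed; a pose out of reach is approached as far as the arm can. A call with a gripper value outside its range is refused whole. The fingers move at their own pace and stop on an object; "newtons" is the grip in N (left out, the last holds). Time passes only in rows, so rows that do not move let the fingers close. It gives the time, the measured TCP pose, the force, the opening and the grip force at its end, in the units of the state.
- get_obs(): the state, without advancing time (a new reading comes with each control period).
- camera(name): name is "scene" or "top" or "wrist"; returns a dict with "color" (480x640x3 uint8, red, green, blue), "fov_y" (degrees; the focal length in pixels is half the picture's height over the tangent of half this angle, whatever the lens; pixels are square), "cx", "cy" (the principal point, pixels), "k1" (the pictures are not rectified: a ray, as slopes to the right and down, at radius r is drawn at 1 + k1 r^2 times it, then the intrinsics apply), "rvec" (rotation vector, rad) and "tvec" (3), from world to camera coordinates, as OpenCV has them. Camera axes: x right, y down, z forward; pixel columns grow to the right and rows downward; lengths in m; the calibration is good to about 2 mm. A picture is of the moment at which its call begins. There is no depth.
- hand_in(): hands the job in; it is judged then, once.
The state is a dict: "clock": time; "joint_pos": joint angles; "joint_velocities": joint speeds; "tau": joint torques, N m; "position": TCP position; "ee_rot": TCP orientation; "ft_force": force on the tool from outside, world axes, zero at the start; "torque": the same for the moment, N m; "grip_width": opening from 0.0 (shut) to 1.0 (fully open); "grasp_force": force on a finger pad.
Only numpy, scipy, OpenCV 4.12 (cv2) and the standard library are available. Lean on these libraries where they do the work, as an engineer would, in place of code of your own. Each camera call takes 0.05 s, during which the arm holds its last target. There are 200 camera calls.

## Task

Set the drill jig for the middle hole using only the fingertips, without gripping or lifting anything: push the profile blank along its lane until it is fully home against the end stop, and tip the pawl over by its thumb pin so that it drops from its parked position. Then push the sprung carriage by its upright plate right back to its far stop and let it go, so that it springs back, catches on the pawl and stays latched at mid travel; leave the other parts lying round the jig where they are.

Things in the scene. Friction and masses are not known exactly. Their poses are not given: they have to be found in the camera images.
- jig: drill jig screwed to the bench: aluminium base plate 180 mm (its x) by 250 mm (its y), 14 mm thick, origin at the centre of its underside, z up. Its +y is the way carriage, blank and pawl are all pushed (the robot's left if the jig is not turned). Lanes along y: pawl at x = -59 mm (robot's side), carriage on two rods, with a return-spring cylinder, at x = -20, blank at x = +54. Rod blocks at both ends: 60 mm high with screws
- carriage (a joint): how far the carriage is pushed along the jig's +y, m: 0 at rest, 0.085 at the hard far stop. The spring returns it to 0 (4 N at rest, 9 N at the far stop, plus 2 N damping at 0.1 m/s). With the pawl down, a tooth on the carriage's -x side lifts the pawl from 0.008 on, lets it drop at 0.041, and the returning carriage catches on it at 0.040, mid travel
- push_face (a point): centre of the carriage's push face, the side toward the jig's -y of an upright aluminium plate 44 mm wide along the jig's x, 8 mm thick, free from 61 to 93 mm above the bench; the point is 77 mm above the bench and moves with the carriage
- pawl (a joint): angle of the pawl about its hinge, rad: 2.79 parked (leaning back toward the jig's -y, 30 degrees past upright), 2.27 upright at dead centre, 0 dropped toward +y. A free, heavy pawl (80 g) with no spring: past dead centre it falls by itself
- pawl_hinge (a point): centre of the pawl on its hinge (axis along the jig's x), 74 mm above the bench, at y = -38 mm in the jig. The pawl is steel, 12 mm wide along x, and reaches 40 mm from the hinge; the bracket that carries it stands on its -x side and reaches 84 mm above the bench
- thumb_pin (a point): middle of the pawl's dark thumb pin: round, 10 mm thick, 22 mm long along the jig's x, sticking out toward -x in front of the bracket, 30 mm from the hinge. 100 mm above the bench at y = -53 mm (jig) when parked, 104 mm high at dead centre, 55 mm high when dropped
- bush (a point): underside of the drill bush at the end of the carriage's bush plate, over the blank's lane, 52 mm above the bench; moves with the carriage. The bush plate is 26 mm wide along the jig's y and 55 to 65 mm above the bench. With carriage and blank both set it stands over the blank's middle
- end_stop (a point): centre of the face of the blank lane's end stop, which looks to the jig's -y; at y = +72 mm in the jig; the stop is 56 mm wide, 48 mm high above the bench with its screws. The lane's two fences are 33 mm apart, up to 28 mm above the bench (screw heads 31), open toward -y
- blank: the aluminium profile blank lying in its lane on the base plate: 140 mm long, 30 wide, 34 high, top 48 mm above the bench; origin at the centre of its underside, x along its length and the jig's y. Home, its centre is 70 mm from the end stop's face. Its end toward the jig's -y is pushed, above the fences; it slides at under 2 N
- next_blank: a loose offcut, rectangular tube 130 x 30 x 36 mm, on the bench beyond the jig's +y end; bystander; origin at the centre of its underside, x along its length
- steel_cube: a loose small steel block 30 x 30 x 22 mm on the bench at the jig's +x side; bystander; origin at the centre of its underside
- alu_strip: a loose aluminium strip 12 x 110 x 8 mm on the bench at the jig's -x side; bystander; origin at the centre of its underside, y along its length

How it is judged:
On the way:
1. with the pawl dropped, the carriage has been pushed back to its far stop (within 10 mm) (value of joint carriage above 0.075 m and value of joint pawl below 0.15 rad).
At the end, for the whole second after the job is handed in: the carriage stands latched on the dropped pawl at mid travel (0.040 m, within 3 mm) and at rest; the pawl reads below 0.1 rad; the blank lies flat in its lane, at rest, within 2.5 mm of the end stop (value of joint carriage between 0.037 and 0.043 m and value of joint pawl below 0.1 rad and not (velocity of joint carriage above 0.005 m/s) and not (velocity of joint carriage below -0.005 m/s) and y of blank in the frame of jig above -0.0005 m and z of blank in the frame of jig below 0.017 m and linear speed of blank below 0.01 m/s); the robot touches nothing.
It fails at once if the blank is gripped: the grasp point between the fingers lies in or close over the blank while they touch it (contact force between the fingers and blank above 1 N and x of the grasp point in the frame of blank between -0.065 and 0.065 m and y of the grasp point in the frame of blank between -0.012 and 0.012 m and z of the grasp point in the frame of blank below 0.047 m).
It fails at once if the carriage's push plate is gripped: the grasp point between the fingers lies in or close over the plate while they touch the jig (contact force between the fingers and jig above 1 N and x of the grasp point in the frame of push_face between -0.02 and 0.02 m and y of the grasp point in the frame of push_face between 0 and 0.012 m and z of the grasp point in the frame of push_face below 0.028 m).
It fails at once if the thumb pin is gripped: the grasp point between the fingers lies in it (within 7 mm of its middle) while they touch the jig (contact force between the fingers and jig above 1 N and distance between the grasp point and thumb_pin below 0.007 m).
It fails at once if the blank is lifted or tipped in its lane (more than 8 mm or 0.2 rad) (z of blank in the frame of jig above 0.022 m or angle between blank's own z axis and vertical above 0.2 rad).
It fails at once if a loose part lying round the jig is moved more than 15 mm (distance of any of next_blank, steel_cube, alu_strip from where it was at the start of the episode above 0.015 m).
It also fails if it takes over 45 s, if anything falls off the work surface, if the arm or the gripper's body presses on something with over 40 N, if the wrist force passes 120 N, or if a joint passes its speed limit or range.

## Working session

There is one attempt and no reset: what is moved stays moved. The work goes in short steps, Python scripts to look and compute and a tool call to move; the robot and the scene stay as the last step left them, time stands still between calls to the robot, and variables do not carry over. Pictures are saved under pics/ and viewed, at most 10 in all, crops included, and the job is handed in when it is done.

Besides the shell and the picture viewer there is one more tool, called after "Request:" as name(argument=value, ...) on one line, values as JSON. apply_moves: Moves the arm, as the interface text tells. Its arguments: {"type":"object","properties":{"rows":{"type":"array","items":{"type":"object","properties":{"x":{"type":"number"},"y":{"type":"number"},"z":{"type":"number"},"ax":{"type":"number"},"ay":{"type":"number"},"az":{"type":"number"},"gripper":{"type":"number"}}}},"newtons":{"type":"number"}},"required":["rows"]}

```bash
mkdir -p pics; ls; cat > h.py <<'E'
from workcell import *
import numpy as np, cv2, json
from scipy.spatial.transform import Rotation as R
def snap(n,f):
    c=camera(n); cv2.imwrite('pics/'+f+'.png',c['color'][:,:,::-1]); 
    d={k:(np.asarray(v).tolist()) for k,v in c.items() if k!='color'}; json.dump(d,open('pics/'+f+'.json','w')); return c
def ray(c,u,v):
    f=240/np.tan(np.radians(c['fov_y'])/2); K=np.array([[f,0,c['cx']],[0,f,c['cy']],[0,0,1]])
    p=np.array([(u-c['cx'])/f,(v-c['cy'])/f]); q=p.copy()
    for _ in range(20): q=p/(1+c['k1']*(q@q))
    Rm=cv2.Rodrigues(np.array(c['rvec'],float))[0]; t=np.array(c['tvec'],float)
    return -Rm.T@t, Rm.T@np.array([q[0],q[1],1])
def onplane(c,u,v,z):
    o,d=ray(c,u,v); return o+d*(z-o[2])/d[2]
def proj(c,P):
    f=240/np.tan(np.radians(c['fov_y'])/2)
    Rm=cv2.Rodrigues(np.array(c['rvec'],float))[0]; x=Rm@np.array(P,float)+np.array(c['tvec'],float); q=x[:2]/x[2]
    q=q*(1+c['k1']*(q@q)); return np.array([f*q[0]+c['cx'],f*q[1]+c['cy']])
def load(f): return json.load(open('pics/'+f+'.json'))
E
python3 - <<'E'
from h import *
for n in('scene','top'):
    c=snap(n,n+'0'); print(n,c['fov_y'],c['k1'],ray(c,320,240))
print(get_obs())
E
```

```text
pics
scene 45.90404416362817 0.015083565242839925 (array([0.09898098, 0.43201415, 0.68386691]), array([ 0.55021224, -0.43938195, -0.71013163]))
top 44.77530567357634 -0.1079446360952916 (array([0.50984259, 0.06483294, 1.02222138]), array([ 0.01798677,  0.00880178, -0.99997617]))
{'clock': 0.1, 'joint_pos': array([ 1.09338535,  0.3327752 , -0.06467937,  1.46086202,  0.02159838,
        1.34990823, -0.08849009]), 'joint_velocities': array([ 2.37439705e-05, -2.06329111e-03, -1.60482718e-04, -2.46053473e-03,
       -3.71799219e-04,  5.09436912e-04,  1.06660725e-04]), 'tau': array([ 3.29051582e-03, -6.26743913e+01,  5.07114781e-02, -3.92430711e+01,
        1.64269132e-02,  7.04213278e-03,  3.99952489e-05]), 'position': array([ 0.27440139, -0.56117841,  0.2416141 ]), 'ee_rot': array([ 9.74253360e-01,  2.25455086e-01, -1.72443536e-04, -6.04704867e-04]), 'ft_force': array([ 0.56425474, -0.31530427, -0.34869566]), 'torque': array([ 0.01340774, -0.0176939 , -0.00271271]), 'grasp_force': 0.0, 'grip_width': 1.0023588493600963}
```

View pics/top0.png

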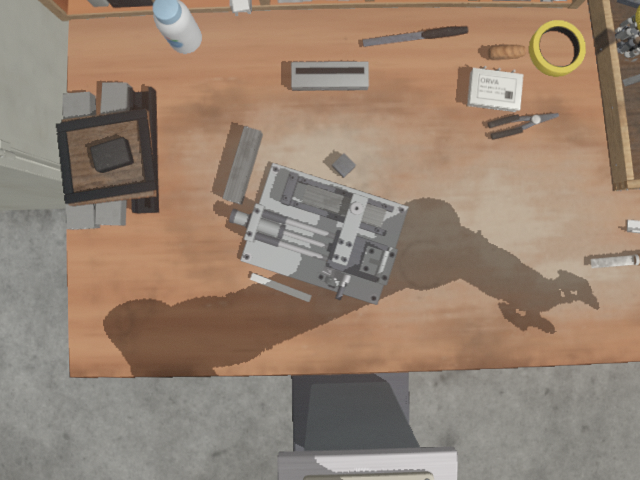

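View pics/scene0.png

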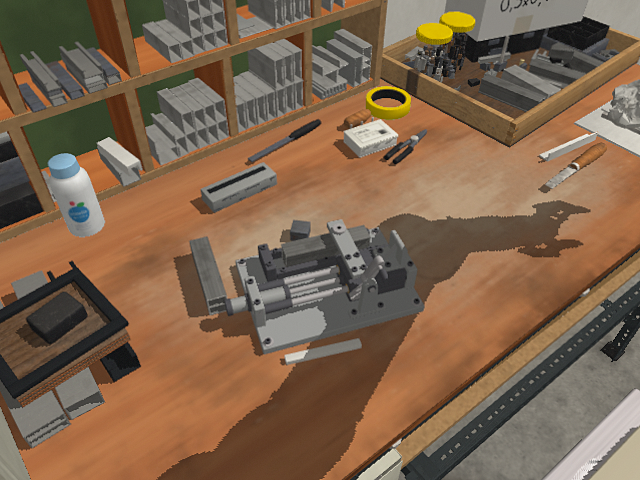

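Top view: the jig base's corners are near (273,163), (407,207), (377,303) and (240,259), so the jig is turned about -18°. The blank's lane is on the upper side and the pawl's on the lower. I'll enlarge the jig area.

```bash
python3 - <<'E'
from h import *
a=cv2.imread('pics/top0.png')[145:320,220:425]; cv2.imwrite('pics/c1.png',cv2.resize(a,None,fx=3.4,fy=3.4,interpolation=cv2.INTER_CUBIC)[:600,:800])
a=cv2.imread('pics/scene0.png')[205:365,215:430]; cv2.imwrite('pics/c2.png',cv2.resize(a,None,fx=3.6,fy=3.6,interpolation=cv2.INTER_CUBIC)[:600,:800])
E
```

```text
(no output)
```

View pics/c1.png

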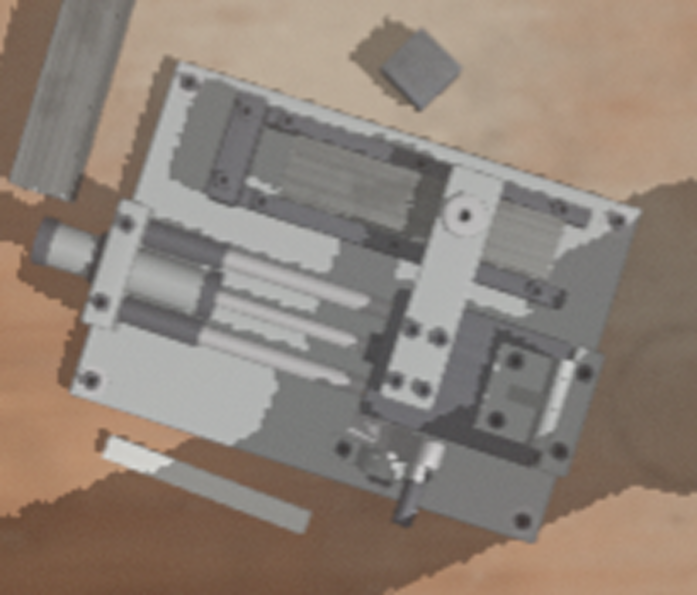

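View pics/c2.png

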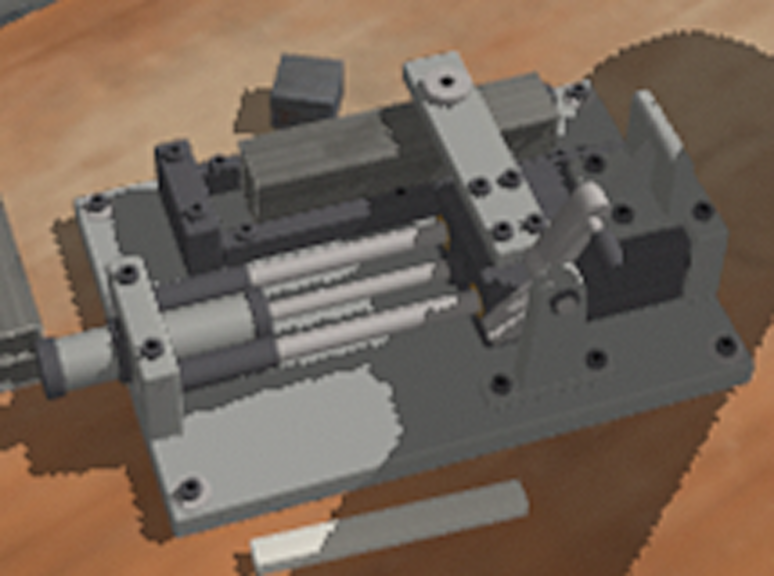

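The crop shows the base corners at (178,63), (640,212), (535,541) and (72,392). The push plate is near (558,390), the thumb pin tip near (403,515), the blank's -y end near x≈555 and its +y end near (275,165). Now the jig pose.

```bash
cat >> h.py <<'E'
JC=[(178,63),(640,212),(535,541),(72,392)]
def jigpose():
    c=load('top0'); W=np.array([onplane(c,220+u/3.4,145+v/3.4,.014)[:2] for u,v in JC])
    J=np.array([[.09,.125],[.09,-.125],[-.09,-.125],[-.09,.125]])
    Wc=W-W.mean(0); th=np.arctan2((J[:,0]*Wc[:,1]-J[:,1]*Wc[:,0]).sum(),(J*Wc).sum())
    M=np.array([[np.cos(th),-np.sin(th)],[np.sin(th),np.cos(th)]])
    return M,W.mean(0),th,(Wc@M-J)
M,P0,TH,RES=jigpose()
def j2w(x,y,z): return np.r_[M@np.array([x,y])+P0,z]
def w2j(p): return np.r_[M.T@(np.array(p)[:2]-P0),p[2]]
E
python3 - <<'E'
from h import *
np.set_printoptions(precision=4,suppress=True)
c=load('top0');s=load('scene0')
print(P0,np.degrees(TH),RES)
C=lambda u,v,z:w2j(onplane(c,220+u/3.4,145+v/3.4,z))
S=lambda u,v,z:w2j(onplane(s,215+u/3.6,205+v/3.6,z))
print('pin tip',C(403,515,.1)); print('plate top',C(573,358,.093),C(545,432,.093),C(558,390,.093))
print('blank -y end',C(565,240,.048),C(548,275,.048)); print('blank +y',C(290,150,.048),C(283,185,.048))
print('bush',C(464,215,.065)); print('S: base corner',S(752,375,.014),S(178,530,.014))
print('S blank top: -y end',S(545,75,.048),S(560,103,.048),'+y',S(240,148,.048),S(258,182,.048))
print('S pin tip',S(610,255,.1)); print('S plate top',S(640,95,.093),S(680,155,.093))
print('cube',C(420,68,.022), 'strip',C(105,445,.008),C(305,520,.008)); 
E
```

```text
[0.5387 0.0652] -19.286153151094332 [[-0.0016 -0.0007]
 [-0.002   0.0009]
 [ 0.0019  0.0011]
 [ 0.0017 -0.0013]]
pin tip [-0.0901 -0.052   0.1   ]
plate top [ 0.0038 -0.1058  0.093 ] [-0.0333 -0.1039  0.093 ] [-0.0127 -0.1037  0.093 ]
blank -y end [ 0.0595 -0.0891  0.048 ] [ 0.0405 -0.0863  0.048 ]
blank +y [0.0603 0.0537 0.048 ] [0.0428 0.0516 0.048 ]
bush [ 0.0545 -0.0374  0.065 ]
S: base corner [-0.0946 -0.1196  0.014 ] [-0.0938  0.1249  0.014 ]
S blank top: -y end [ 0.0662 -0.0896  0.048 ] [ 0.0475 -0.0892  0.048 ] +y [0.0645 0.0536 0.048 ] [0.0427 0.0519 0.048 ]
S pin tip [-0.0825 -0.0524  0.1   ]
S plate top [ 0.0003 -0.102   0.093 ] [-0.0365 -0.1034  0.093 ]
cube [0.1226 0.0054 0.022 ] strip [-0.1092  0.1     0.008 ] [-0.1142 -0.0093  0.008 ]
```

Request:
apply_moves(rows=[{"az": -7, "gripper": 1}, {"az": -7}, {"az": -7}, {"az": -7}, {"az": -7}])

```text
invalid input at $.rows[0]: expected keys x, y, z, ax, ay, az, gripper
```

Request:
apply_moves(rows=[{"az": -5}, {"az": -4.6}, {}])

```text
invalid input at $.rows[0]: expected keys x, y, z, ax, ay, az, gripper
```

```bash
cat >> h.py <<'E'
def togo(x,y,z):
    o=get_obs(); T=R.from_quat(o['ee_rot']); d=T.inv().apply(j2w(x,y,z+tcp_to_tips)-o['position'])*1000
    print('t',round(o['clock'],2),'w',o['grip_width'],'tool mm',d.round(1),'jig tip',w2j(o['position']-[0,0,tcp_to_tips]).round(4),'tool x heading in jig',np.degrees(np.arctan2(*(M.T@T.as_matrix()[:2,0]))).round(2),'tilt',T.as_matrix()[:,2].round(3),'F',(M.T@o['ft_force'][:2]).round(1),o['ft_force'][2].round(1))
E
python3 - <<'E'
from h import *
print(tcp_to_tips); togo(.054,-.145,.14); togo(.054,-.145,.036)
E
```

```text
0.011
t 0.1 w 1.0023588493600963 tool mm [ 447.4 -306.2   91. ] jig tip [-0.0426 -0.6785  0.2306] tool x heading in jig 44.65 tilt [-0.001  0.001 -1.   ] F [ 0.6 -0.1] -0.3
t 0.1 w 1.0023588493600963 tool mm [ 447.4 -306.   195. ] jig tip [-0.0426 -0.6785  0.2306] tool x heading in jig 44.65 tilt [-0.001  0.001 -1.   ] F [ 0.6 -0.1] -0.3
```

Request:
apply_moves(rows=[{"x": 0, "y": 0, "z": 0, "ax": 0, "ay": 0, "az": -7, "gripper": 1}, {"x": 0, "y": 0, "z": 0, "ax": 0, "ay": 0, "az": -7, "gripper": 1}, {"x": 0, "y": 0, "z": 0, "ax": 0, "ay": 0, "az": -7, "gripper": 1}, {"x": 0, "y": 0, "z": 0, "ax": 0, "ay": 0, "az": -7, "gripper": 1}, {"x": 0, "y": 0, "z": 0, "ax": 0, "ay": 0, "az": -7, "gripper": 1}])

```text
clock: 0.52
position: [0.2744, -0.5613, 0.2418]
ee_rot: [0.86, 0.511, 0.0, -0.0]
ft_force: [-0.1, -0.2, 0.2]
grip_width: 0.3
grasp_force: 0.0
```

Request:
apply_moves(rows=[{"x": 0, "y": 0, "z": 0, "ax": 0, "ay": 0, "az": -5, "gripper": 1}, {"x": 0, "y": 0, "z": 0, "ax": 0, "ay": 0, "az": -4.6, "gripper": 1}, {"x": 0, "y": 0, "z": 0, "ax": 0, "ay": 0, "az": 0, "gripper": 1}])

```text
clock: 0.77
position: [0.2744, -0.5613, 0.2419]
ee_rot: [0.815, 0.58, 0.0, -0.0]
ft_force: [-0.7, 0.1, -0.6]
grip_width: -0.003
grasp_force: 0.0
```

```bash
python3 - <<'E'
from h import *
togo(.054,-.145,.14); togo(.054,-.145,.038)
E
```

```text
t 0.77 w -0.003320496384765631 tool mm [533.3  98.1  91.1] jig tip [-0.0425 -0.6787  0.2309] tool x heading in jig -0.16 tilt [-0.     0.001 -1.   ] F [-0.7 -0.1] -0.6
t 0.77 w -0.003320496384765631 tool mm [533.3  98.1 193.1] jig tip [-0.0425 -0.6787  0.2309] tool x heading in jig -0.16 tilt [-0.     0.001 -1.   ] F [-0.7 -0.1] -0.6
```

Request:
apply_moves(rows=[{"x": 35, "y": 6.5, "z": 6, "ax": 0, "ay": 0, "az": 0, "gripper": 1}, {"x": 35, "y": 6.5, "z": 6, "ax": 0, "ay": 0, "az": 0, "gripper": 1}, {"x": 35, "y": 6.5, "z": 6, "ax": 0, "ay": 0, "az": 0, "gripper": 1}, {"x": 35, "y": 6.5, "z": 6, "ax": 0, "ay": 0, "az": 0, "gripper": 1}, {"x": 35, "y": 6.5, "z": 6, "ax": 0, "ay": 0, "az": 0, "gripper": 1}])

```text
clock: 1.18
position: [0.3637, -0.4055, 0.2119]
ee_rot: [0.817, 0.577, -0.0, -0.0]
ft_force: [-0.2, -0.2, -0.4]
grip_width: 0.002
grasp_force: 0.0
```

Request:
apply_moves(rows=[{"x": 35, "y": 6.5, "z": 6, "ax": 0, "ay": 0, "az": 0, "gripper": 1}, {"x": 35, "y": 6.5, "z": 6, "ax": 0, "ay": 0, "az": 0, "gripper": 1}, {"x": 35, "y": 6.5, "z": 6, "ax": 0, "ay": 0, "az": 0, "gripper": 1}, {"x": 35, "y": 6.5, "z": 6, "ax": 0, "ay": 0, "az": 0, "gripper": 1}, {"x": 35, "y": 6.5, "z": 6, "ax": 0, "ay": 0, "az": 0, "gripper": 1}])

```text
clock: 1.6
position: [0.4523, -0.2511, 0.1821]
ee_rot: [0.817, 0.577, -0.0, 0.0]
ft_force: [1.3, -0.4, -0.1]
grip_width: -0.003
grasp_force: 0.0
```

Request:
apply_moves(rows=[{"x": 35, "y": 6.5, "z": 6, "ax": 0, "ay": 0, "az": 0, "gripper": 1}, {"x": 35, "y": 6.5, "z": 6, "ax": 0, "ay": 0, "az": 0, "gripper": 1}, {"x": 35, "y": 6.5, "z": 6, "ax": 0, "ay": 0, "az": 0, "gripper": 1}, {"x": 35, "y": 6.5, "z": 6, "ax": 0, "ay": 0, "az": 0, "gripper": 1}, {"x": 0, "y": 0, "z": 0, "ax": 0, "ay": 0, "az": 0, "gripper": 1}])

```text
clock: 2.02
position: [0.5249, -0.1213, 0.1574]
ee_rot: [0.814, 0.581, 0.001, -0.001]
ft_force: [0.2, 0.8, 0.5]
grip_width: 0.001
grasp_force: 0.0
```

```bash
python3 - <<'E'
from h import *
togo(.054,-.125,.037); snap('wrist','w1')
E
```

```text
t 2.02 w 0.0009970612443394075 tool mm [ 55.2   5.8 109.6] jig tip [ 0.0486 -0.1806  0.1464] tool x heading in jig -0.27 tilt [ 0.     0.004 -1.   ] F [-0.1  0.8] 0.5
```

View pics/w1.png

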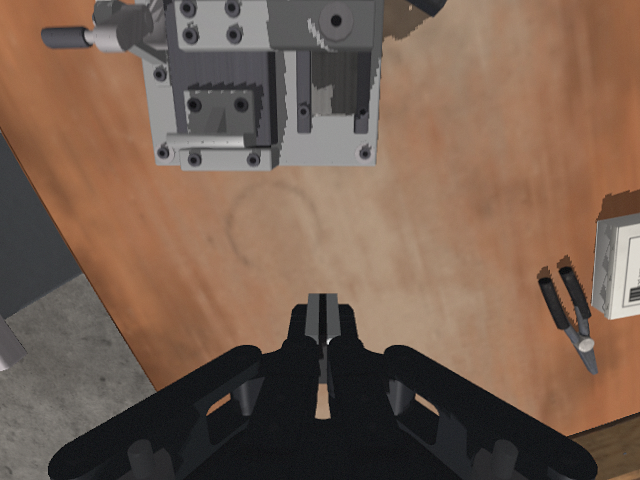

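The wrist view shows the jig square to the tool. The blank's -y end is at u 312–358, v≈115, the plate top is at (165..255,140), the base edge at v≈165 and the pin at (42–92,38).

```bash
python3 - <<'E'
from h import *
np.set_printoptions(precision=4,suppress=True)
c=load('w1'); W=lambda u,v,z:print(u,v,w2j(onplane(c,u,v,z)))
W(155,165,.014);W(377,165,.014);W(312,115,.048);W(358,115,.048);W(166,140,.093);W(256,140,.093);W(42,38,.1);W(92,38,.1)
E
```

```text
155 165 [-0.0878 -0.1238  0.014 ]
377 165 [ 0.0926 -0.1235  0.014 ]
312 115 [ 0.0413 -0.0876  0.048 ]
358 115 [ 0.0725 -0.0875  0.048 ]
166 140 [-0.0404 -0.1032  0.093 ]
256 140 [ 0.0109 -0.1034  0.093 ]
42 38 [-0.0961 -0.0518  0.1   ]
92 38 [-0.0694 -0.0525  0.1   ]
```

Request:
apply_moves(rows=[{"x": 14, "y": 3, "z": 27, "ax": 0, "ay": 0, "az": 0, "gripper": 1}, {"x": 14, "y": 3, "z": 27, "ax": 0, "ay": 0, "az": 0, "gripper": 1}, {"x": 14, "y": 0, "z": 27, "ax": 0, "ay": 0, "az": 0, "gripper": 1}, {"x": 13, "y": 0, "z": 27, "ax": 0, "ay": 0, "az": 0, "gripper": 1}, {"x": 0, "y": 0, "z": 0, "ax": 0, "ay": 0, "az": 0, "gripper": 1}])

```text
clock: 2.48
position: [0.5438, -0.0771, 0.0455]
ee_rot: [0.816, 0.578, -0.002, -0.003]
ft_force: [-1.2, 0.9, 0.6]
grip_width: 0.005
grasp_force: 0.0
```

```bash
python3 - <<'E'
from h import *
togo(.054,-.079,.037)
E
```

```text
t 2.48 w 0.004891290856856204 tool mm [53.7  2.1 -2.6] jig tip [ 0.0518 -0.1327  0.0345] tool x heading in jig 0.06 tilt [-0.007  0.002 -1.   ] F [-1.4  0.5] 0.6
```

Request:
apply_moves(rows=[{"x": 10, "y": 2, "z": -2, "ax": 0, "ay": 0, "az": 0, "gripper": 1}, {"x": 10, "y": 0, "z": 0, "ax": 0, "ay": 0, "az": 0, "gripper": 1}, {"x": 8, "y": 0, "z": 0, "ax": 0, "ay": 0, "az": 0, "gripper": 1}, {"x": 6, "y": 0, "z": 0, "ax": 0, "ay": 0, "az": 0, "gripper": 1}, {"x": 5, "y": 0, "z": 0, "ax": 0, "ay": 0, "az": 0, "gripper": 1}])

```text
clock: 2.9
position: [0.5623, -0.0427, 0.0535]
ee_rot: [0.816, 0.578, 0.001, 0.001]
ft_force: [0.1, -0.9, 1.4]
grip_width: 0.005
grasp_force: 0.6
```

Request:
apply_moves(rows=[{"x": 3, "y": 0, "z": 0, "ax": 0, "ay": 0, "az": 0, "gripper": 1}, {"x": 3, "y": 0, "z": 0, "ax": 0, "ay": 0, "az": 0, "gripper": 1}, {"x": 2, "y": 0, "z": 0, "ax": 0, "ay": 0, "az": 0, "gripper": 1}, {"x": 1, "y": 0, "z": 0, "ax": 0, "ay": 0, "az": 0, "gripper": 1}, {"x": 0, "y": 0, "z": 0, "ax": 0, "ay": 0, "az": 0, "gripper": 1}])

```text
clock: 3.32
position: [0.5644, -0.0347, 0.0523]
ee_rot: [0.816, 0.578, 0.0, 0.0]
ft_force: [0.0, -0.5, -0.5]
grip_width: -0.005
grasp_force: 0.0
```

```bash
python3 - <<'E'
from h import *
togo(.054,-.079,.037)
E
```

```text
t 3.32 w -0.00516950087515559 tool mm [ 6.8 -3.3  4.3] jig tip [ 0.0573 -0.0858  0.0413] tool x heading in jig 0.06 tilt [ 0.  0. -1.] F [ 0.2 -0.5] -0.5
```

Request:
apply_moves(rows=[{"x": 2, "y": -2, "z": 4, "ax": 0, "ay": 0, "az": 0, "gripper": 1}, {"x": 2, "y": 0, "z": 0, "ax": 0, "ay": 0, "az": 0, "gripper": 1}, {"x": 1.5, "y": 0, "z": 0, "ax": 0, "ay": 0, "az": 0, "gripper": 1}, {"x": 1, "y": 0, "z": 0, "ax": 0, "ay": 0, "az": 0, "gripper": 1}, {"x": 0, "y": 0, "z": 0, "ax": 0, "ay": 0, "az": 0, "gripper": 1}])

```text
clock: 3.73
position: [0.5647, -0.0275, 0.0483]
ee_rot: [0.816, 0.578, 0.0, -0.0]
ft_force: [0.3, -0.5, 0.2]
grip_width: -0.0
grasp_force: 0.0
```

```bash
python3 - <<'E'
from h import *
togo(.054,-.079,.037); snap('scene','s1'); snap('wrist','w2')
a=cv2.imread('pics/s1.png')[205:365,215:430]; cv2.imwrite('pics/c3.png',cv2.resize(a,None,fx=3.6,fy=3.6,interpolation=cv2.INTER_CUBIC)[:600,:800])
E
```

```text
t 3.73 w -0.00029672885525209913 tool mm [-0.1 -1.1  0.3] jig tip [ 0.0551 -0.0789  0.0373] tool x heading in jig 0.03 tilt [-0.  0. -1.] F [ 0.5 -0.3] 0.2
```

View pics/c3.png

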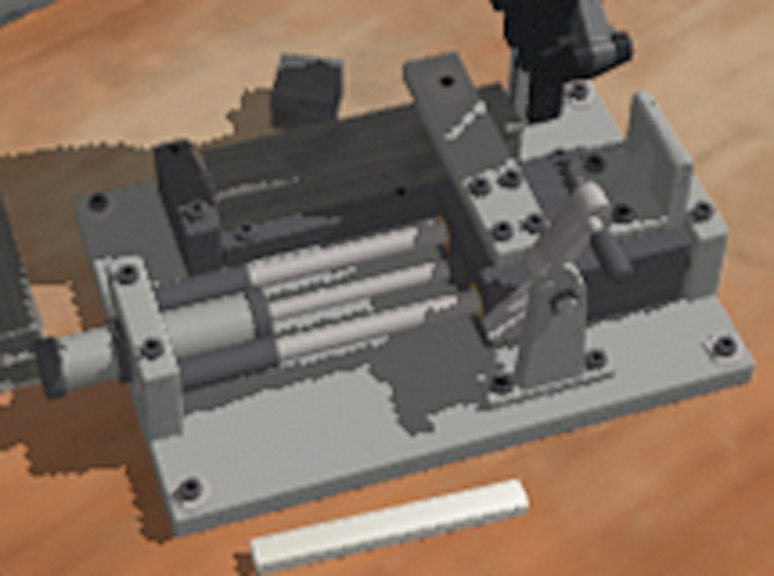

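The blank is nearly against the stop: its +y end meets the stop block near (200,170). There's no contact force yet, so I'll press on until the stop is felt.

Request:
apply_moves(rows=[{"x": 1, "y": 0, "z": 0, "ax": 0, "ay": 0, "az": 0, "gripper": 1}, {"x": 1, "y": 0, "z": 0, "ax": 0, "ay": 0, "az": 0, "gripper": 1}, {"x": 0, "y": 0, "z": 0, "ax": 0, "ay": 0, "az": 0, "gripper": 1}])

```text
clock: 4.08
position: [0.5653, -0.0262, 0.0483]
ee_rot: [0.816, 0.578, -0.0, 0.0]
ft_force: [-0.4, -1.6, 0.4]
grip_width: -0.0
grasp_force: 0.7
```

Request:
apply_moves(rows=[{"x": 1, "y": 0, "z": 0, "ax": 0, "ay": 0, "az": 0, "gripper": 1}, {"x": 1, "y": 0, "z": 0, "ax": 0, "ay": 0, "az": 0, "gripper": 1}, {"x": 0, "y": 0, "z": 0, "ax": 0, "ay": 0, "az": 0, "gripper": 1}])

```text
clock: 4.33
position: [0.5654, -0.0261, 0.0483]
ee_rot: [0.816, 0.578, -0.001, 0.001]
ft_force: [-5.0, -7.0, 3.8]
grip_width: 0.007
grasp_force: 3.8
```

The stop is felt: the position held while the force rose to about 9 N. Back off, then over to the pawl.

Request:
apply_moves(rows=[{"x": -12, "y": 0, "z": 0, "ax": 0, "ay": 0, "az": 0, "gripper": 1}, {"x": -20, "y": 0, "z": 0, "ax": 0, "ay": 0, "az": 0, "gripper": 1}, {"x": 0, "y": 0, "z": -33, "ax": 0, "ay": 0, "az": 0, "gripper": 1}, {"x": 0, "y": 0, "z": -33, "ax": 0, "ay": 0, "az": 0, "gripper": 1}, {"x": 0, "y": 0, "z": -34, "ax": 0, "ay": 0, "az": 0, "gripper": 1}])

```text
clock: 4.75
position: [0.5546, -0.0549, 0.1491]
ee_rot: [0.816, 0.578, -0.0, -0.001]
ft_force: [0.5, -0.7, 0.5]
grip_width: -0.005
grasp_force: 0.0
```

Request:
apply_moves(rows=[{"x": 0, "y": -33, "z": 0, "ax": 0, "ay": 0, "az": 0, "gripper": 1}, {"x": 0, "y": -33, "z": 0, "ax": 0, "ay": 0, "az": 0, "gripper": 1}, {"x": 0, "y": -33, "z": 0, "ax": 0, "ay": 0, "az": 0, "gripper": 1}, {"x": 0, "y": -33, "z": 0, "ax": 0, "ay": 0, "az": 0, "gripper": 1}, {"x": 0, "y": 0, "z": 0, "ax": 0, "ay": 0, "az": 0, "gripper": 1}])

```text
clock: 5.17
position: [0.426, -0.0093, 0.1477]
ee_rot: [0.815, 0.579, -0.001, -0.0]
ft_force: [1.0, 1.5, 0.1]
grip_width: 0.004
grasp_force: 0.0
```

```bash
python3 - <<'E'
from h import *
togo(-.080,-.086,.092); snap('wrist','w3')
E
```

```text
t 5.17 w 0.004325874192547337 tool mm [21.7  1.8 44.6] jig tip [-0.0817 -0.1076  0.1367] tool x heading in jig -0.06 tilt [-0.002 -0.002 -1.   ] F [0.4 1.8] 0.1
```

View pics/w3.png

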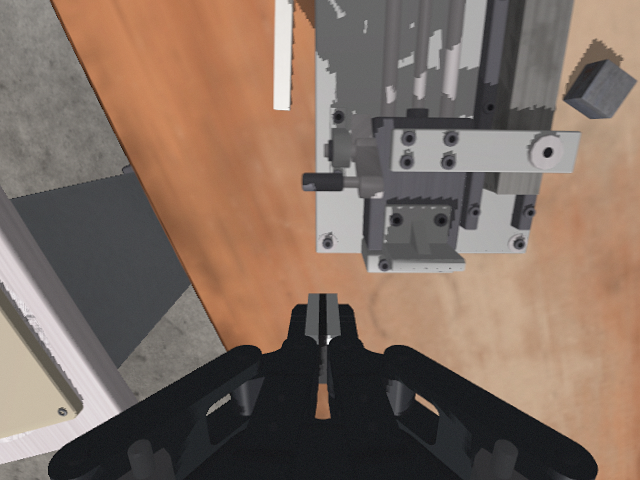

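The pin (u 302–343, v≈182) lines up with the closed fingers (u 305–340). I'll go down behind it and push.

Request:
apply_moves(rows=[{"x": 10, "y": 2, "z": 15, "ax": 0, "ay": 0, "az": 0, "gripper": 1}, {"x": 10, "y": 0, "z": 15, "ax": 0, "ay": 0, "az": 0, "gripper": 1}, {"x": 0, "y": 0, "z": 14, "ax": 0, "ay": 0, "az": 0, "gripper": 1}, {"x": 0, "y": 0, "z": 0, "ax": 0, "ay": 0, "az": 0, "gripper": 1}, {"x": 8, "y": 0, "z": 0, "ax": 0, "ay": 0, "az": 0, "gripper": 1}])

```text
clock: 5.63
position: [0.4418, 0.0139, 0.104]
ee_rot: [0.816, 0.578, -0.001, -0.0]
ft_force: [-0.9, -0.6, -0.2]
grip_width: 0.003
grasp_force: 0.0
```

Request:
apply_moves(rows=[{"x": 6, "y": 0, "z": 0, "ax": 0, "ay": 0, "az": 0, "gripper": 1}, {"x": 6, "y": 0, "z": 0, "ax": 0, "ay": 0, "az": 0, "gripper": 1}, {"x": 6, "y": 0, "z": 0, "ax": 0, "ay": 0, "az": 0, "gripper": 1}, {"x": 5, "y": 0, "z": 0, "ax": 0, "ay": 0, "az": 0, "gripper": 1}, {"x": 5, "y": 0, "z": 0, "ax": 0, "ay": 0, "az": 0, "gripper": 1}])

```text
clock: 6.05
position: [0.4517, 0.0422, 0.1046]
ee_rot: [0.816, 0.578, 0.0, 0.0]
ft_force: [-0.6, -0.9, -0.4]
grip_width: -0.0
grasp_force: 0.1
```

Request:
apply_moves(rows=[{"x": 4, "y": 0, "z": 0, "ax": 0, "ay": 0, "az": 0, "gripper": 1}, {"x": 0, "y": 0, "z": 0, "ax": 0, "ay": 0, "az": 0, "gripper": 1}, {"x": 0, "y": 0, "z": 0, "ax": 0, "ay": 0, "az": 0, "gripper": 1}])

```text
clock: 6.3
position: [0.4526, 0.0455, 0.1043]
ee_rot: [0.816, 0.578, -0.0, -0.0]
ft_force: [-0.7, 1.4, -0.0]
grip_width: 0.001
grasp_force: 0.0
```

```bash
python3 - <<'E'
from h import *
togo(-.020,-.135,.13); snap('scene','s2')
a=cv2.imread('pics/s2.png')[185:365,215:430]; cv2.imwrite('pics/c4.png',cv2.resize(a,None,fx=3.3,fy=3.3,interpolation=cv2.INTER_CUBIC)[:600,:800])
E
```

```text
t 6.3 w 0.0006346014260198441 tool mm [-87.9  54.8 -36.7] jig tip [-0.0748 -0.0471  0.0933] tool x heading in jig 0.03 tilt [-0.  0. -1.] F [-1.1  1.1] -0.0
```

View pics/c4.png

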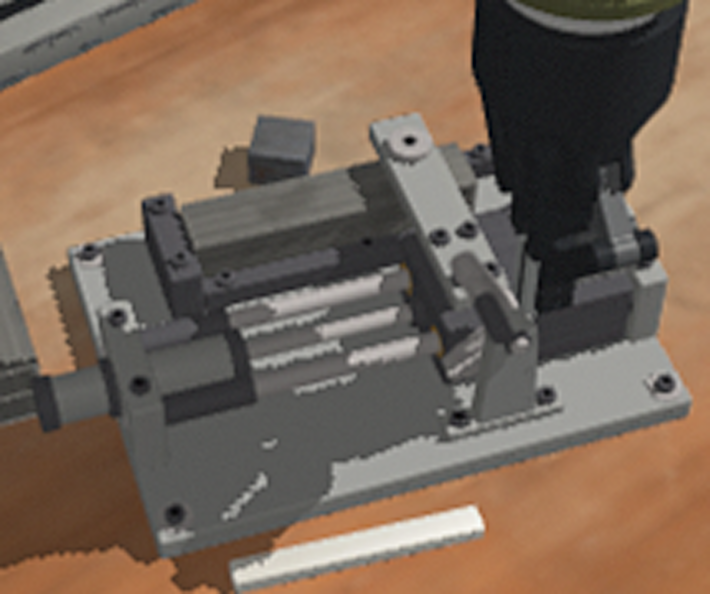

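The pawl has passed dead centre and is swinging toward +y, with its tip near (465,265). I'll retreat over to the push plate while it falls.

Request:
apply_moves(rows=[{"x": -8, "y": 0, "z": -12, "ax": 0, "ay": 0, "az": 0, "gripper": 1}, {"x": -20, "y": 0, "z": -24, "ax": 0, "ay": 0, "az": 0, "gripper": 1}, {"x": -25, "y": 10, "z": 0, "ax": 0, "ay": 0, "az": 0, "gripper": 1}, {"x": -25, "y": 22, "z": 0, "ax": 0, "ay": 0, "az": 0, "gripper": 1}, {"x": -16, "y": 22, "z": 0, "ax": 0, "ay": 0, "az": 0, "gripper": 1}])

```text
clock: 6.77
position: [0.4721, -0.0644, 0.1409]
ee_rot: [0.816, 0.578, -0.0, 0.001]
ft_force: [0.8, 0.1, 0.4]
grip_width: 0.003
grasp_force: 0.0
```

```bash
python3 - <<'E'
from h import *
togo(-.020,-.140,.072); snap('wrist','w4')
E
```

```text
t 6.77 w 0.002891203299046383 tool mm [ 4.4  0.  57.9] jig tip [-0.0201 -0.1443  0.1299] tool x heading in jig 0.16 tilt [ 0.001 -0.002 -1.   ] F [0.8 0.3] 0.4
```

View pics/w4.png

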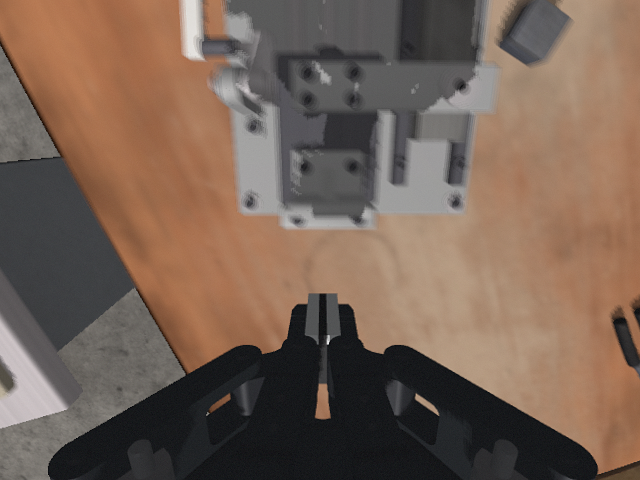

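The pawl is down, with the pin now at (220,47) on the +y side of the hinge. Next I'll go down behind the plate and push.

Request:
apply_moves(rows=[{"x": 0, "y": 0, "z": 25, "ax": 0, "ay": 0, "az": 0, "gripper": 1}, {"x": 0, "y": 0, "z": 20, "ax": 0, "ay": 0, "az": 0, "gripper": 1}, {"x": 0, "y": 0, "z": 10, "ax": 0, "ay": 0, "az": 0, "gripper": 1}, {"x": 0, "y": 0, "z": 0, "ax": 0, "ay": 0, "az": 0, "gripper": 1}, {"x": 0, "y": 0, "z": 0, "ax": 0, "ay": 0, "az": 0, "gripper": 1}])

```text
clock: 7.23
position: [0.4723, -0.0612, 0.0855]
ee_rot: [0.816, 0.578, -0.0, -0.0]
ft_force: [-0.2, 0.4, 0.2]
grip_width: 0.001
grasp_force: 0.0
```

Request:
apply_moves(rows=[{"x": 8, "y": 0, "z": 0, "ax": 0, "ay": 0, "az": 0, "gripper": 1}, {"x": 8, "y": 0, "z": 0, "ax": 0, "ay": 0, "az": 0, "gripper": 1}, {"x": 6, "y": 0, "z": 0, "ax": 0, "ay": 0, "az": 0, "gripper": 1}, {"x": 5, "y": 0, "z": 0, "ax": 0, "ay": 0, "az": 0, "gripper": 1}, {"x": 5, "y": 0, "z": 0, "ax": 0, "ay": 0, "az": 0, "gripper": 1}])

```text
clock: 7.65
position: [0.4835, -0.0313, 0.0859]
ee_rot: [0.816, 0.578, -0.0, 0.001]
ft_force: [-0.9, -4.9, 3.4]
grip_width: -0.001
grasp_force: 2.8
```

```bash
python3 - <<'E'
from h import *
togo(-.020,-.033,.074)
E
```

```text
t 7.65 w -0.0012891630313430892 tool mm [76.3  0.2  0.8] jig tip [-0.0203 -0.1093  0.0749] tool x heading in jig 0.06 tilt [ 0.001 -0.002 -1.   ] F [ 0.7 -5. ] 3.4
```

In contact with the plate at about 5 N, so I'll keep pushing.

Request:
apply_moves(rows=[{"x": 8, "y": 0, "z": 0, "ax": 0, "ay": 0, "az": 0, "gripper": 1}, {"x": 8, "y": 0, "z": 0, "ax": 0, "ay": 0, "az": 0, "gripper": 1}, {"x": 8, "y": 0, "z": 0, "ax": 0, "ay": 0, "az": 0, "gripper": 1}, {"x": 8, "y": 0, "z": 0, "ax": 0, "ay": 0, "az": 0, "gripper": 1}, {"x": 8, "y": 0, "z": 0, "ax": 0, "ay": 0, "az": 0, "gripper": 1}])

```text
clock: 8.07
position: [0.4964, 0.0055, 0.0858]
ee_rot: [0.816, 0.578, -0.001, 0.001]
ft_force: [-3.3, -7.7, 7.5]
grip_width: 0.0
grasp_force: 4.4
```

Request:
apply_moves(rows=[{"x": 8, "y": 0, "z": 0, "ax": 0, "ay": 0, "az": 0, "gripper": 1}, {"x": 8, "y": 0, "z": 0, "ax": 0, "ay": 0, "az": 0, "gripper": 1}, {"x": 6, "y": 0, "z": 0, "ax": 0, "ay": 0, "az": 0, "gripper": 1}, {"x": 4, "y": 0, "z": 0, "ax": 0, "ay": 0, "az": 0, "gripper": 1}, {"x": 2, "y": 0, "z": 0, "ax": 0, "ay": 0, "az": 0, "gripper": 1}])

```text
clock: 8.48
position: [0.5058, 0.0321, 0.0858]
ee_rot: [0.816, 0.578, -0.001, 0.001]
ft_force: [-3.3, -8.8, 5.7]
grip_width: -0.003
grasp_force: 4.4
```

```bash
python3 - <<'E'
from h import *
togo(-.020,-.033,.074)
E
```

```text
t 8.48 w -0.0031786953509732496 tool mm [9.2 0.1 0.7] jig tip [-0.0202 -0.0422  0.0748] tool x heading in jig 0.1 tilt [-0.    -0.002 -1.   ] F [-0.2 -9.4] 5.7
```

Request:
apply_moves(rows=[{"x": 3, "y": 0, "z": 0, "ax": 0, "ay": 0, "az": 0, "gripper": 1}, {"x": 3, "y": 0, "z": 0, "ax": 0, "ay": 0, "az": 0, "gripper": 1}, {"x": 2, "y": 0, "z": 0, "ax": 0, "ay": 0, "az": 0, "gripper": 1}, {"x": 2, "y": 0, "z": 0, "ax": 0, "ay": 0, "az": 0, "gripper": 1}, {"x": 0, "y": 0, "z": 0, "ax": 0, "ay": 0, "az": 0, "gripper": 1}])

```text
clock: 8.9
position: [0.5089, 0.0412, 0.0857]
ee_rot: [0.816, 0.578, -0.001, 0.001]
ft_force: [-4.0, -8.4, 6.8]
grip_width: 0.004
grasp_force: 4.5
```

Request:
apply_moves(rows=[{"x": 1.5, "y": 0, "z": 0, "ax": 0, "ay": 0, "az": 0, "gripper": 1}, {"x": 1.5, "y": 0, "z": 0, "ax": 0, "ay": 0, "az": 0, "gripper": 1}, {"x": 0, "y": 0, "z": 0, "ax": 0, "ay": 0, "az": 0, "gripper": 1}, {"x": 0, "y": 0, "z": 0, "ax": 0, "ay": 0, "az": 0, "gripper": 1}])

```text
clock: 9.23
position: [0.5091, 0.0416, 0.0857]
ee_rot: [0.817, 0.577, -0.003, 0.002]
ft_force: [-9.2, -15.4, 13.1]
grip_width: 0.002
grasp_force: 8.7
```

```bash
python3 - <<'E'
from h import *
togo(-.020,-.033,.074)
E
```

```text
t 9.23 w 0.0016643898306341921 tool mm [-0.9  0.1  0.7] jig tip [-0.0201 -0.0321  0.0747] tool x heading in jig 0.23 tilt [-0.002 -0.006 -1.   ] F [ -3.6 -17.5] 13.1
```

The hard stop is felt at 17 N, at the expected position. Letting go.

Request:
apply_moves(rows=[{"x": -10, "y": 0, "z": 0, "ax": 0, "ay": 0, "az": 0, "gripper": 1}, {"x": -20, "y": 0, "z": 0, "ax": 0, "ay": 0, "az": 0, "gripper": 1}, {"x": -25, "y": 0, "z": 0, "ax": 0, "ay": 0, "az": 0, "gripper": 1}, {"x": -30, "y": 0, "z": 0, "ax": 0, "ay": 0, "az": 0, "gripper": 1}, {"x": -30, "y": 0, "z": -10, "ax": 0, "ay": 0, "az": 0, "gripper": 1}])

```text
clock: 9.65
position: [0.4705, -0.0632, 0.0942]
ee_rot: [0.815, 0.579, -0.001, -0.001]
ft_force: [1.4, -1.0, 0.2]
grip_width: 0.003
grasp_force: 0.0
```

Request:
apply_moves(rows=[{"x": -10, "y": 0, "z": -35, "ax": 0, "ay": 0, "az": 0, "gripper": 1}, {"x": -10, "y": 0, "z": -35, "ax": 0, "ay": 0, "az": 0, "gripper": 1}, {"x": 0, "y": 0, "z": 0, "ax": 0, "ay": 0, "az": 0, "gripper": 1}, {"x": 0, "y": 0, "z": 0, "ax": 0, "ay": 0, "az": 0, "gripper": 1}, {"x": 0, "y": 0, "z": 0, "ax": 0, "ay": 0, "az": 0, "gripper": 1}])

```text
clock: 10.07
position: [0.4652, -0.0815, 0.1653]
ee_rot: [0.816, 0.578, 0.0, 0.0]
ft_force: [0.7, -0.0, -0.1]
grip_width: -0.002
grasp_force: 0.0
```

```bash
python3 - <<'E'
from h import *
togo(-.020,-.033,.074); snap('scene','s3'); snap('wrist','w5')
a=cv2.imread('pics/s3.png')[185:365,215:430]; a=cv2.resize(a,None,fx=1.86,fy=1.86,interpolation=cv2.INTER_CUBIC)
b=cv2.imread('pics/w5.png')[:300,100:]; b=cv2.resize(b,(400,222)); o=np.vstack([cv2.resize(a,(400,335)),b]); cv2.imwrite('pics/c5.png',o)
E
```

```text
t 10.07 w -0.0016408739880886735 tool mm [129.8   0.8  80.3] jig tip [-0.0209 -0.1628  0.1543] tool x heading in jig 0.03 tilt [ 0. -0. -1.] F [0.7 0.2] -0.1
```

View pics/c5.png

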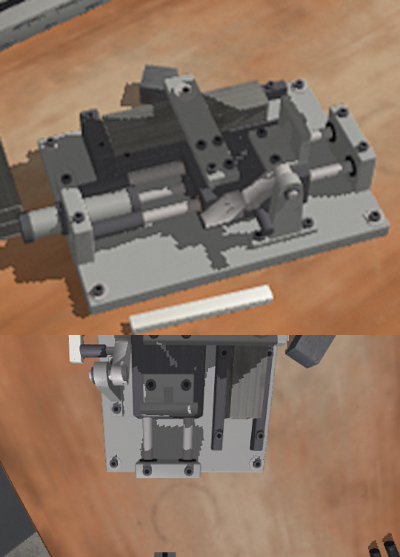

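The carriage stands at mid travel with the pawl down, and the bush is over the blank. I'll check the numbers.

```bash
python3 - <<'E'
from h import *
np.set_printoptions(precision=4,suppress=True)
c=load('w5');s=load('s3')
print('blank end (-.068)',w2j(onplane(c,100+245*1.35,(418-335)*300/222,.048)))
print('bush (~.0026)',w2j(onplane(s,215+184/1.86,185+89/1.86,.065)))
E
```

```text
blank end (-.068) [ 0.0546 -0.0676  0.048 ]
bush (~.0026) [0.0606 0.0019 0.065 ]
```

```bash
python3 -c "
from workcell import *
print(hand_in())"
```

```text
the job is handed in; nothing more can be done
None
```

The job is handed in (no verdict came back): the blank is home against its stop, the pawl is dropped, and the carriage was pushed to its far stop and now measures about 0.039–0.040 m, latched at mid travel. I saw no sign of the loose parts being touched.

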